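Snap a fresh filter cassette onto the bench fume extractor

ROBOT

A 6-joint arm with a two-finger parallel gripper is mounted at the origin on the work surface. World frame = base frame: x ahead of the robot, y to its left, z up, the work surface at z = 0. Lengths are in m, angles in rad, forces in N, time in s.
With the tool pointing down it reaches from about 0.25 to 0.775 m from the base axis. Payload 4 kg.
Tool frame: the origin (TCP) lies midway between the tips of the shut fingers; the grasp point (between the pads) lies 19 mm behind it; z points along the fingers, y is the line along which they close (so a half turn about z gives the same grasp; the last joint's range is limited). The gripper opens to 94 mm and grips with 3 to 60 N. Pads are 16 mm wide; open, the fingers measure 119 mm over their backs; the gripper's body (75 mm by 177 mm) begins 78 mm behind the grasp point.
Start: joints at [1.049, 0.087, 1.371, -0, 1.684, -0.103], TCP at [0.224, 0.502, 0.206] pointing down, gripper open.
Joint ranges: [-3.1, 3.1], [-0.76, 2.03], [0.27, 2.55], [-1.08, 4.22], [0.17, 2.65], [-2.57, 2.57]. Speed limits (rad/s): [2.79, 2.79, 3.14, 3.14, 3.14, 3.14].

INTERFACE

Orientations are given as [roll, pitch, yaw] about the fixed x, y, z axes, in that order (R = Rz(yaw) Ry(pitch) Rx(roll)).
In Python, from bench import get_obs, snapshot, close_job gives the robot as it stands. The module is installed in compiled form; this text tells all that it offers.
- The arm moves only by the tool drive_tool, never from a script. Its argument "commands" is a list of rows, each a list of 6 numbers: the shift along the tool's x, y, z in units of 0.04 m (1.0 is 0.04 m), then the turn, a rotation vector about the tool's x, y, z in units of 0.1 rad (1.0 is 0.1 rad). In form: [[dx, dy, dz, wx, wy, wz], ...]. A call has 1 to 20 rows; each row shifts and turns the commanded pose from where the row before left it, along the tool's axes as they then stand; what a row does not reach is not made up. A row lasts 1/8 s, in which the tool goes at most 62.5 mm and 10.7 degrees, less where a joint would pass 70% of its speed; a pose out of reach is approached as far as the arm can. A call with a number of a shift or a turn outside -1 to 1 is refused whole. A call with a gripper value outside its range is refused whole. "gripper" is the closure, from 0 (fully open) to 1 (shut), set as the call begins (left out, the last holds). The fingers move at their own pace and stop on an object; the grip force is fixed at half the most. Time passes only in rows, so rows that do not move let the fingers close. It gives the time, the measured TCP pose, the force, the opening and the grip force at its end, in the units of the state.
- get_obs(): the state, without advancing time (a new reading comes with each control period).
- snapshot(name): name is "scene" or "top" or "wrist"; returns a dict with "image" (480x640x3 uint8, blue, green, red), "range_z" (480x640 float32, m along the optical axis (not along the pixel's ray), 0 where there is no reading), "fx", "fy", "cx", "cy" (pixels), "rvec" (rotation vector, rad) and "tvec" (3), from world to camera coordinates, as OpenCV has them. Camera axes: x right, y down, z forward; pixel columns grow to the right and rows downward; lengths in m; the calibration is good to about 2 mm. A picture is of the moment at which its call begins.
- close_job(): hands the job in; it is judged then, once.
The state is a dict: "time": time; "joint_positions": joint angles; "qvel": joint speeds; "joint_torque": joint torques, N m; "tool_pos": TCP position; "ee_rot": TCP orientation; "wrist_force": force on the tool from outside, world axes, zero at the start; "wrist_torque": the same for the moment, N m; "width": finger opening in m; "finger_force": force on a finger pad.
Only numpy, scipy, OpenCV 4.12 (cv2) and the standard library are available. Lean on these libraries where they do the work, as an engineer would, in place of code of your own. Each camera call takes 0.05 s, during which the arm holds its last target. There are 200 camera calls.

TASK

Fit the fresh filter cassette (white frame, blue grip) onto the grey fume extractor: set it squarely between the two orange snap hooks and push it straight down by feel until both hooks have clicked over its edges and it is fully home and level, then let go. Press gently: the seat underneath cracks if it is forced, and how deep it sits is not known beforehand. Leave the spent cassette and everything else on the table where it is.

Things in the scene. Friction and masses are not known exactly. Their poses are not given: they have to be found in the camera images.
- fresh_mid (a point): centre (half-way up) of the fresh filter cassette: a flat white frame with blue filter pad, 110 (own x) x 84 (own y) x 6 mm thick, with a blue upright grip rib in its middle, 14 mm thick (x), 44 mm long (y) and 30 mm tall above the frame. Overall 36 mm tall; this point is 18 mm above the underside, own z up. About 150 g. It lies flat on the table, rib up; half a turn about z makes no difference
- spent_mid (a point): centre of the spent cassette: same shape and size, grey frame, brown pad, black rib. Not to be used or moved
- extractor: bench fume extractor: fixed grey box, 180 (own x) x 200 (own y) x 110 mm tall; origin at the centre of its underside, own z up. On its top, centred, a dark seat frame (124 x 114 mm) carries two orange snap hooks at own y = +45 and -45 mm and, between them, an aluminium spring plate. The cassette goes between the hooks, its x along the extractor's x (either way round)
- home_mid (a point): fixed point on the extractor where fresh_mid would be when home IF the seat were at middle height (144.5 mm above the table; underside at 126.5). The whole seat with hooks and plate has been set by hand up to 6.5 mm lower or higher; the setting is not measured and does not yield when pressed
- hook_left (a point): the +y hook at middle seat height (not its true one): fixed point, tip of its lead-in, 148 mm above the table. Upright 4 x 24 mm (24 along x), cassette edge clears it by 1 mm; head reaches 3.5 mm over the edge, lower face 132.5 mm above the table, sloped lead-in on top; springs outwards and back
- hook_right (a point): the same for the -y hook. Going down, the cassette meets the spring plate (3 N, growing to 7 N) 16 mm and the lead-ins 15 mm above home. The push rises to 9-13 N, stays near 8 N for 6 mm along the heads, falls almost to nothing as both click just below home, then is back at 7 N for 2 mm until stop pads 2.5 mm below home. Over 35 N on the extractor damages it
- dropper_a: white plastic dropper bottle, 42 mm across, 122 mm tall; origin at the centre of its underside. A bystander
- dropper_b: a second such dropper bottle, same size; a bystander
- jar: clear jar with white cap, 72 mm across, 100 mm tall; origin at the centre of its underside. A bystander
- brush: wooden hand brush lying bristles down, 50 x 130 x 40 mm (its 130 mm along its own y); origin at the centre of its underside. A bystander
- foil_tray: small aluminium tray, 85 x 110 x 35 mm; origin at the centre of its underside. A bystander
Things that resemble listed ones, but are neither listed nor needed, are in the scene too. Leave any green or red look-alike of the part that bears fresh_mid alone.

How it is judged:
On the way, in this order (a step that is already met when the one before it is completed fails the run):
1. the fresh cassette is lifted clear of the table (height (world z) of fresh_mid above 0.07 m), for 0.1 s.
2. it is lowered squarely and level between the hooks (z of fresh_mid in the frame of extractor below 0.1525 m and horizontal distance between fresh_mid and extractor below 0.008 m and angle between fresh_mid's own z axis and vertical below 0.05 rad and angle between the x axis of fresh_mid and the x axis of extractor, either way round below 0.12 rad), for 0.2 s.
At the end, for the whole second after the job is handed in: The fresh cassette is held down by both hooks, released and at rest: its centre at most 152.5 mm above the table (if not caught on both sides it springs higher or tilts), within 8 mm of the extractor's middle, level within 0.05 rad, squared to the extractor within 0.12 rad either way round (all of step 2 and linear speed of fresh below 0.01 m/s); the robot touches nothing.
It fails at once if the cassette is pressed on the extractor with more than 35 N (contact force between fresh and extractor above 35 N).
It fails at once if the gripper pushes on the extractor or its hooks with more than 15 N (contact force between the arm and extractor above 15 N).
It fails at once if the spent cassette or another bystander is moved by more than 30 mm (distance of any of spent_mid, dropper_a, dropper_b, jar, brush, foil_tray from where it was at the start of the episode above 0.03 m).
It also fails if it takes over 72 s, if anything falls off the work surface, if the arm or the gripper's body presses on something with over 40 N, if the wrist force passes 120 N, or if a joint passes its speed limit or range.

## Working session

There is one attempt and no reset: what is moved stays moved. The work goes in short steps, Python scripts to look and compute and a tool call to move; the robot and the scene stay as the last step left them, time stands still between calls to the robot, and variables do not carry over. Pictures are saved under pics/ and viewed, at most 10 in all, crops included, and the job is handed in when it is done.

Besides the shell and the picture viewer there is one more tool, called as a command line: name --pt "numbers of a row" for each row, then --argument value for the rest. drive_tool: Moves the arm, as the interface text tells. Its arguments: {"type":"object","properties":{"commands":{"type":"array"},"gripper":{"type":"number"}},"required":["commands"]}

```bash
mkdir -p pics
cat > h.py <<'E'
import numpy as np, cv2
from bench import get_obs, snapshot, close_job
def cam(s):
    R=cv2.Rodrigues(np.array(s["rvec"],float))[0]; return R,np.array(s["tvec"],float).ravel()
def onplane(s,uv,z):
    R,t=cam(s); uv=np.atleast_2d(np.array(uv,float))
    d=np.c_[(uv[:,0]-s["cx"])/s["fx"],(uv[:,1]-s["cy"])/s["fy"],np.ones(len(uv))]@R
    c=-R.T@t; return c+d*((z-c[2])/d[:,2])[:,None]
def cloud(s):
    R,t=cam(s); v,u=np.mgrid[:480,:640]; Z=s["range_z"]
    P=np.stack([(u-s["cx"])/s["fx"]*Z,(v-s["cy"])/s["fy"]*Z,Z],-1)
    W=(P-t)@R; W[Z<=0]=np.nan; return W
E
python3 - <<'E'
from h import *
import pickle
for n in("top","scene"):
    s=snapshot(n); pickle.dump(s,open(n+".pkl","wb")); cv2.imwrite(f"pics/{n}1.png",s["image"])
    R,t=cam(s); print(n,-R.T@t,s["fx"])
o=get_obs(); print({k:np.round(v,3) for k,v in o.items()})
E
```

```text
top [ 0.43559846 -0.05137847  1.40002669] 612.3828901268135
scene [ 1.343092   -0.11088071  1.02170107] 515.2807937999687
{'time': np.float64(0.1), 'joint_positions': array([ 1.049,  0.088,  1.372, -0.   ,  1.684, -0.103]), 'qvel': array([-0.001, -0.001, -0.005,  0.001,  0.001,  0.   ]), 'joint_torque': array([ 2.0000e-03, -3.4125e+01, -3.0330e+01,  7.2000e-02,  3.0000e-02,
       -0.0000e+00]), 'tool_pos': array([0.223, 0.502, 0.204]), 'ee_rot': array([-3.14 , -0.   ,  2.723]), 'wrist_force': array([-0.944,  0.668,  0.423]), 'wrist_torque': array([ 0.055, -0.013,  0.026]), 'finger_force': np.float64(0.0), 'width': np.float64(0.094)}
```

View pics/top1.png

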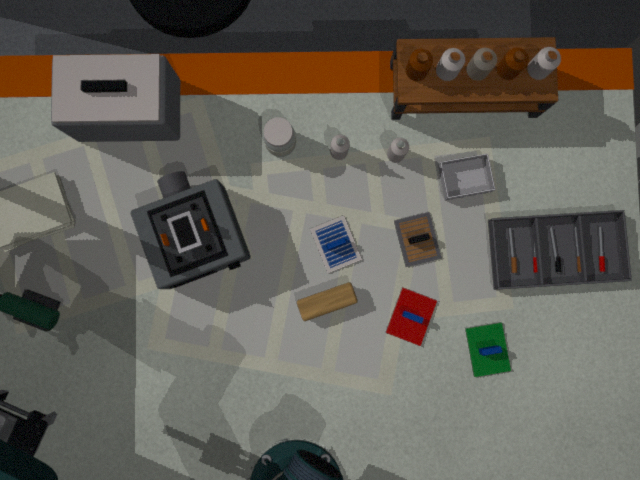

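View pics/scene1.png

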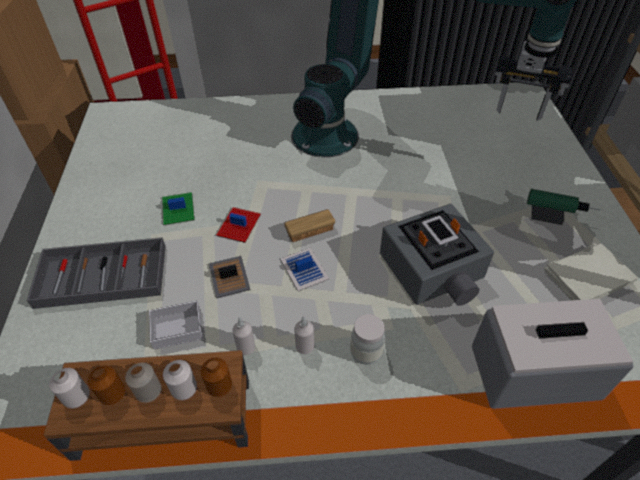

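Candidates in the top view: the white-framed, blue-ribbed one at (337,244), the spent grey/brown one at (418,239), red at (412,317) and green at (488,350). The white frame fits the description. The extractor is at (190,232), with its orange hooks at (166,240) and (205,226).

Run:
```python
from h import *
import pickle
s=pickle.load(open("top.pkl","rb")); im=s["image"]; W=cloud(s); hsv=cv2.cvtColor(im,cv2.COLOR_BGR2HSV)
H,S,V=[hsv[...,i].astype(int) for i in range(3)]
c=np.hstack([cv2.resize(im[200:290,290:390],None,fx=4,fy=4,interpolation=cv2.INTER_CUBIC),cv2.resize(im[185:275,140:240],None,fx=4,fy=4,interpolation=cv2.INTER_CUBIC)]); cv2.imwrite("pics/crop.png",c)
# orange hooks
m=np.zeros((480,640),np.uint8); m[180:290,130:250]=((H<20)&(S>120)&(V>80))[180:290,130:250]
n,l,st,ce=cv2.connectedComponentsWithStats(m)
for i in range(1,n):
    if st[i,4]>8: print("hook",ce[i],st[i],onplane(s,ce[i],0.143)[0], np.nanmax(W[l==i][:,2]))
# fresh: blue
m=np.zeros_like(m); roi=(slice(205,285),slice(300,375))
m[roi]=((H>100)&(H<130)&(S>100))[roi]
pts=np.argwhere(m)[:,::-1].astype(np.float32)
print("blue rect",cv2.minAreaRect(onplane(s,pts,0.006)[:,:2].astype(np.float32)*1000))
h=(W[...,2]>0.02)&(W[...,2]<.06); k=np.zeros_like(h);k[roi]=h[roi]
P=W[k]; P=P[m[k]>0]; print("rib",len(P),np.nanmedian(P,0),cv2.minAreaRect(P[:,:2].astype(np.float32)*1000))
fr=np.zeros_like(m); fr[roi]=(((S<45)&(V>165))|(m>0))[roi]
n,l,st,ce=cv2.connectedComponentsWithStats(fr); i=1+np.argmax(st[1:,4]); q=np.argwhere(l==i)[:,::-1]
print("frame",st[i],cv2.minAreaRect(onplane(s,q,0.006)[:,:2].astype(np.float32)*1000))
# extractor top by depth
r=np.zeros_like(h); r[170:300,125:255]=True
k=r&(abs(W[...,2]-.110)<.006); P=W[k]; print("box",len(P),cv2.minAreaRect(P[:,:2].astype(np.float32)*1000))
k=r&(W[...,2]>.118)&(W[...,2]<.17); k=cv2.morphologyEx(k.astype(np.uint8),cv2.MORPH_OPEN,np.ones((3,3)))>0; P=W[k]; print("seat",len(P),cv2.minAreaRect(P[:,:2].astype(np.float32)*1000),np.percentile(P[:,2],[5,25,50,75,95]))
```

```text
hook [203.57142857 224.08163265] [201 218   7  13  49] [0.57272653 0.17998343 0.143     ] 0.1572834242494808
hook [163.84313725 239.37254902] [160 234   9  11  51] [0.5421301 0.2616233 0.143    ] 0.1513466375162575
blue rect ((536.102294921875, -96.89717864990234), (84.5136489868164, 64.53550720214844), 21.151676177978516)
rib 133 [ 0.53827456 -0.09599431  0.03508276] ((538.7196044921875, -95.82994079589844), (14.459671974182129, 44.0050163269043), 21.239524841308594)
frame [322 236  30  21 302] ((533.8645629882812, -97.75668334960938), (28.016807556152344, 64.53462219238281), 21.110952377319336)
box 5290 ((557.9613647460938, 220.64456176757812), (180.29994201660156, 200.4367218017578), 20.165613174438477)
seat 1157 ((555.7473754882812, 223.97628784179688), (105.74838256835938, 102.88853454589844), 22.457658767700195) [0.12130845 0.13883593 0.14117268 0.14327121 0.14601254]
```

View pics/crop.png

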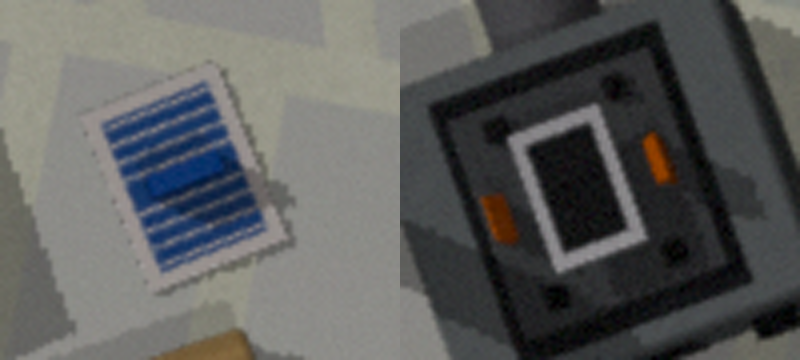

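The crop confirms the fresh cassette: white frame, blue pad and a blue rib across the middle. It is at (0.539,-0.096), yaw 21.2°. The extractor is at (0.558,0.221), yaw about 20.3°. I'll turn and raise the tool first, then travel.

drive_tool --pt "0 0 -0.3 0 0 0.98" --pt "0 0 -0.3 0 0 0.98" --pt "0 0 -0.3 0 0 0.98" --pt "0 0 -0.3 0 0 0.98" --pt "0 0 0 0 0 0.98" --pt "0 0 0 0 0 0.98" --pt "0 0 0 0 0 0.98" --pt "0 0 0 0 0 0.98" --pt "0 0 0 0 0 0" --gripper 0

```text
time: 1.23
tool_pos: [0.2236, 0.5023, 0.2529]
ee_rot: [-3.141, 0.001, 1.94]
wrist_force: [-0.9, 0.1, -0.3]
width: 0.0941
finger_force: 0.0
```

drive_tool --pt "-0.93 0.11 0 0 0 0" --pt "-0.93 0.11 0 0 0 0" --pt "-0.93 0.11 0 0 0 0" --pt "-0.93 0.11 0 0 0 0" --pt "-0.93 0.11 0 0 0 0" --pt "-0.93 0.11 0 0 0 0" --pt "-0.93 0.11 0 0 0 0" --pt "-0.93 0.11 0 0 0 0" --pt "-0.93 0.11 0 0 0 0" --pt "-0.93 0.11 0 0 0 0" --pt "-0.93 0.11 0 0 0 0" --pt "-0.93 0.11 0 0 0 0" --pt "-0.93 0.11 0 0 0 0" --pt "-0.93 0.11 0 0 0 0" --pt "-0.93 0.11 0 0 0 0" --pt "-0.93 0.11 0 0 0 0" --pt "-0.93 0.11 0 0 0 0" --pt "-0.93 0.11 0 0 0 0" --pt "0 0 0 0 0 0" --pt "0 0 0 0 0 0"

```text
time: 3.72
tool_pos: [0.5381, -0.0933, 0.2532]
ee_rot: [-3.141, -0.001, 1.94]
wrist_force: [-0.1, -0.3, -0.2]
width: 0.094
finger_force: 0.0
```

```bash
cat > w.py <<'E'
from h import *
s=snapshot("wrist"); im=s["image"]; W=cloud(s); hsv=cv2.cvtColor(im,cv2.COLOR_BGR2HSV)
H,S,V=[hsv[...,i].astype(int) for i in range(3)]
m=(H>100)&(H<130)&(S>100)
k=m&(W[...,2]>.03)&(W[...,2]<.045); P=W[k]; print("rib",len(P),np.median(P,0),cv2.minAreaRect(P[:,:2].astype(np.float32)*1000))
q=np.argwhere(k)[:,::-1]; print("rib ray",cv2.minAreaRect(onplane(s,q,0.036)[:,:2].astype(np.float32)*1000))
cv2.imwrite("pics/w1.png",im); o=get_obs(); print(o["tool_pos"],o["ee_rot"])
E
python3 w.py
```

```text
rib 1198 [ 0.53308679 -0.11464935  0.03456763] ((469.3575134277344, -180.96630859375), (225.39517211914062, 199.50851440429688), 84.96995544433594)
rib ray ((469.7035217285156, -180.2609100341797), (224.88282775878906, 198.3966522216797), 84.97352600097656)
[ 0.53809583 -0.09293885  0.25347621] [-3.14157813e+00 -7.02729698e-04  1.94022344e+00]
```

View pics/w1.png

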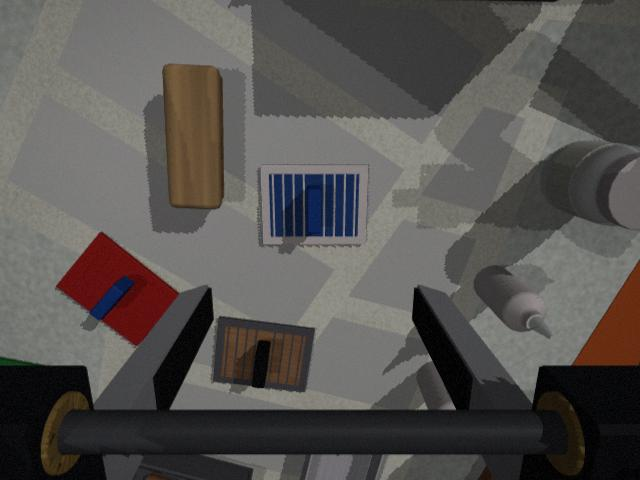

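The wrist view shows the fresh cassette at (314,205), square to the gripper. The red look-alike's rib at (112,297) got into the mask, so I'll restrict the region.

```bash
sed -i 's/^m=.*/&; r=np.zeros_like(m); r[150:260,250:380]=1; m\&=r/' w.py; python3 w.py
```

```text
rib 612 [ 0.54034675 -0.09504754  0.03459582] ((540.46044921875, -95.62335205078125), (12.840211868286133, 43.282310485839844), 21.305816650390625)
rib ray ((540.1211547851562, -94.86854553222656), (12.77178955078125, 43.46908950805664), 21.392240524291992)
[ 0.53811304 -0.09278825  0.2536764 ] [ 3.14129757e+00 -3.20965153e-04  1.94047267e+00]
```

drive_tool --pt "-0.07 0.02 0.7 0 0 0" --pt "0 0 0.7 0 0 0" --pt "0 0 0.7 0 0 0" --pt "0 0 0.7 0 0 0" --pt "0 0 0.7 0 0 0" --pt "0 0 0.7 0 0 0" --pt "0 0 0.6 0 0 0" --pt "0 0 0.5 0 0 0" --pt "0 0 0.3 0 0 0" --pt "0 0 0.2 0 0 0" --pt "0 0 0.2 0 0 0" --pt "0 0 0 0 0 0" --pt "0 0 0 0 0 0"

```text
time: 5.45
tool_pos: [0.5406, -0.0963, 0.014]
ee_rot: [3.141, 0.001, 1.939]
wrist_force: [0.5, -0.9, 0.4]
width: 0.094
finger_force: 0.0
```

drive_tool --pt "0.03 0 0.07 0 0 0" --pt "0 0 0 0 0 0" --pt "0 0 0 0 0 0"

```text
time: 5.82
tool_pos: [0.5398, -0.095, 0.0107]
ee_rot: [3.141, 0.0, 1.939]
wrist_force: [-0.2, 0.1, 0.6]
width: 0.0936
finger_force: 0.0
```

drive_tool --pt "0 0 0 0 0 0" --pt "0 0 0 0 0 0" --pt "0 0 0 0 0 0" --pt "0 0 0 0 0 0" --pt "0 0 0 0 0 0" --pt "0 0 0 0 0 0" --pt "0 0 0 0 0 0" --pt "0 0 0 0 0 0" --gripper 1

```text
time: 6.82
tool_pos: [0.5398, -0.095, 0.0107]
ee_rot: [3.142, -0.0, 1.939]
wrist_force: [-0.1, -0.2, -0.4]
width: 0.0173
finger_force: 0.0
```

drive_tool --pt "0 0 0 0 0 0" --pt "0 0 0 0 0 0" --pt "0 0 0 0 0 0" --pt "0 0 0 0 0 0"

```text
time: 7.32
tool_pos: [0.5398, -0.0949, 0.0107]
ee_rot: [3.141, -0.0, 1.939]
wrist_force: [-0.2, -0.6, -0.3]
width: 0.0141
finger_force: 30.0
```

drive_tool --pt "0 0 -0.2 0 0 0" --pt "0 0 -0.4 0 0 0" --pt "0 0 -0.6 0 0 0" --pt "0 0 -0.7 0 0 0" --pt "0 0 -0.7 0 0 0" --pt "0 0 -0.7 0 0 0" --pt "0 0 -0.7 0 0 0" --pt "0 0 -0.6 0 0 0" --pt "0 0 -0.4 0 0 0" --pt "0 0 -0.2 0 0 0" --pt "0 0 0 0 0 0" --pt "0 0 0 0 0 0"

```text
time: 8.82
tool_pos: [0.5393, -0.0949, 0.2174]
ee_rot: [-3.14, -0.001, 1.939]
wrist_force: [0.6, -0.4, -2.0]
width: 0.0141
finger_force: 30.0
```

Cassette held. I'll go short of the extractor and measure the hooks with the wrist camera.

drive_tool --pt "0.3 0.2 -0.2 0 0 0" --pt "0.55 0.4 -0.2 0 0 0" --pt "0.6 0.45 -0.2 0 0 0" --pt "0.6 0.45 -0.2 0 0 0" --pt "0.6 0.45 -0.2 0 0 0" --pt "0.6 0.45 0 0 0 0" --pt "0.6 0.45 0 0 0 0" --pt "0.4 0.3 0 0 0 0" --pt "0.2 0.15 0 0 0 0" --pt "0 0 0 0 0 0" --pt "0 0 0 0 0 0"

```text
time: 10.2
tool_pos: [0.5988, 0.1177, 0.2587]
ee_rot: [-3.141, 0.0, 1.938]
wrist_force: [0.4, -0.0, -1.8]
width: 0.0137
finger_force: 30.0
```

```bash
cat > e.py <<'E'
from h import *
s=snapshot("wrist"); im=s["image"]; W=cloud(s); hsv=cv2.cvtColor(im,cv2.COLOR_BGR2HSV)
H,S,V=[hsv[...,i].astype(int) for i in range(3)]
m=((H>4)&(H<22)&(S>130)&(V>70)).astype(np.uint8)
n,l,st,ce=cv2.connectedComponentsWithStats(m)
for i in range(1,n):
    if st[i,4]>60:
        P=W[l==i]; q=np.argwhere(l==i)[:,::-1]
        print("orange",ce[i].round(),st[i,4],np.nanmedian(P,0).round(4),np.nanpercentile(P[:,2],[5,50,95]).round(4),cv2.minAreaRect(P[~np.isnan(P[:,2])][:,:2].astype(np.float32)*1000))
k=abs(W[...,2]-.110)<.004; P=W[k&(W[...,1]>.05)]; print("box",len(P),P[:,:2].min(0),P[:,:2].max(0),cv2.minAreaRect(P[:,:2].astype(np.float32)*1000))
cv2.imwrite("pics/e1.png",im); o=get_obs(); print(o["tool_pos"],o["ee_rot"],o["wrist_force"])
E
python3 e.py
```

```text
orange [315.   7.] 557 [0.5463 0.2596 0.1383] [0.1326 0.1383 0.1433] ((546.268798828125, 259.63739013671875), (23.914226531982422, 6.2260942459106445), 19.385494232177734)
orange [312. 142.] 519 [0.5748 0.1805 0.1399] [0.1162 0.1399 0.1464] ((575.4708862304688, 179.5917510986328), (26.439180374145508, 11.015094757080078), 20.886905670166016)
orange [582. 315.] 16292 [ 9.345e-01  9.980e-02 -4.000e-04] [-0.0017 -0.0004  0.0009] ((1276.6441650390625, -35.378570556640625), (348.1756286621094, 901.8271484375), 72.80912017822266)
orange [111. 294.] 610 [ 0.4285 -0.0576  0.0123] [0.0056 0.0123 0.0188] ((428.7488098144531, -61.644744873046875), (27.44715690612793, 121.73350524902344), 31.633358001708984)
orange [270. 434.] 571 [0.5818 0.1413 0.3738] [0.3657 0.3738 0.3765] ((582.9462890625, 138.0727996826172), (1.1519980430603027, 16.28553009033203), 20.977550506591797)
orange [357. 447.] 93 [0.5971 0.1458 0.3756] [0.3747 0.3756 0.3765] ((597.1131591796875, 145.86585998535156), (0.7106274962425232, 5.779560089111328), 21.78172492980957)
orange [509. 466.] 1330 [ 9.646e-01 -1.189e-01 -3.000e-04] [-0.0016 -0.0003  0.001 ] ((1140.4765625, -231.45626831054688), (87.9161148071289, 1301.11083984375), 55.80366897583008)
box 22677 [0.46070696 0.09953972] [0.81734524 0.30741276] ((646.0407104492188, 228.30972290039062), (343.48724365234375, 152.841796875), 20.113162994384766)
[0.59884308 0.11766733 0.25882651] [-3.14156139e+00  3.18046170e-04  1.93758679e+00] [ 0.12202436 -0.12957118 -1.31057682]
```

View pics/e1.png

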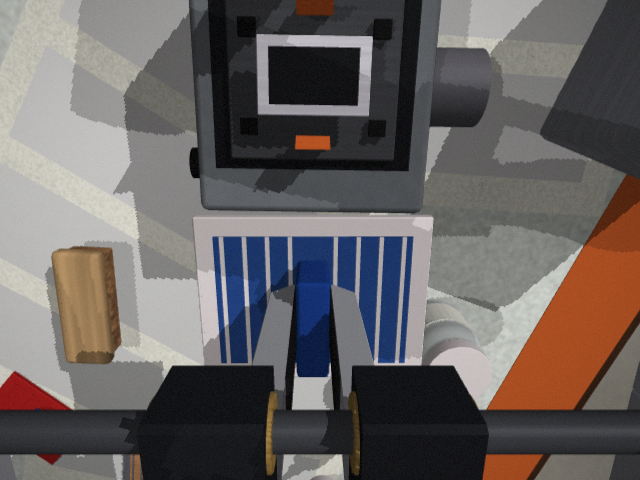

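View: extractor plate ring centred near (315,75), near hook (312,142), far hook (315,7, cut by the edge), cassette square in the gripper. I'll now measure plate, box and held cassette in the same image.

```bash
cat > f.py <<'E'
from h import *
s=snapshot("wrist"); im=s["image"]; W=cloud(s); hsv=cv2.cvtColor(im,cv2.COLOR_BGR2HSV)
S,V=hsv[...,1].astype(int),hsv[...,2].astype(int)
o=get_obs(); t=np.array(o["tool_pos"]); y=o["ee_rot"][2]; ax=np.array([np.cos(y),np.sin(y)]); ay=np.array([np.sin(y),-np.cos(y)])
def rep(nm,k):
    P=W[k]; P=P[~np.isnan(P[:,2])]; r=cv2.minAreaRect(P[:,:2].astype(np.float32)*1000); d=np.array(r[0])/1000-t[:2]
    print(nm,len(P),"z",np.median(P[:,2]).round(4),"c",np.round(r[0],1),np.round(r[1],1),"ang",round(r[2],2),"toolxy mm",(1000*d@ax).round(1),(1000*d@ay).round(1))
k=np.zeros(V.shape,bool); k[25:125,248:382]=1
r=k&(V>130)&(S<60); n,l,st,_=cv2.connectedComponentsWithStats(r.astype(np.uint8)); r=l==1+np.argmax(st[1:,4])
rep("plate",r)
q=np.argwhere(r)[:,::-1]; z=np.nanmedian(W[r][:,2]); print("plate ray",cv2.minAreaRect(onplane(s,q,z)[:,:2].astype(np.float32)*1000))
b=np.zeros_like(k); b[5:205,185:448]=1; b&=(abs(W[...,2]-.110)<.004); rep("box",b)
c=np.zeros_like(k); c[205:365,180:450]=1; c&=(W[...,2]>.25)&(W[...,2]<.262); rep("cass",c); c2=c.copy(); c2[235:]=0; rep("cass front",c2)
P=W[c2]; A=np.c_[P[:,:2]-P[:,:2].mean(0),np.ones(len(P))]; g=np.linalg.lstsq(A,P[:,2],rcond=None)[0]; print("tilt",g)
u=(P[:,:2]-t[:2]); print("frontmax toolx",np.percentile(u@ax,99.5)*1000, "sides", np.percentile(u@ay,[.3,99.7])*1000)
E
python3 f.py
```

```text
plate 3629 z 0.1405 c [560.4 221.1] [75.5 49.4] ang 20.06 toolxy mm 110.3 1.2
plate ray ((560.5088500976562, 220.96214294433594), (75.11344146728516, 49.13564682006836), 20.044546127319336)
box 20577 z 0.1088 c [567.9 200.1] [179.1 143. ] ang 20.86 toolxy mm 88.1 0.7
cass 25620 z 0.2533 c [598.3 119.8] [110.6  77.7] ang 20.71 toolxy mm 2.2 0.3
cass front 4640 z 0.2528 c [586.2 151.8] [110.1   9.1] ang 21.0 toolxy mm 36.4 0.4
tilt [ 0.02064019 -0.05639232  0.25276238]
frontmax toolx 40.7197530991119 sides [-54.13244687  54.8452028 ]
```

```bash
cat >> f.py <<'E'
for nm,k in(("plate",r),("box",b),("cass",c)):
    P=W[k]; A=np.c_[(P[:,:2]-t[:2])@ax,(P[:,:2]-t[:2])@ay,np.ones(len(P))]; f=cv2.fitLine
    g=np.linalg.lstsq(A,P[:,2],rcond=None)[0]; e=abs(A@g-P[:,2])<.0015; g=np.linalg.lstsq(A[e],P[e,2],rcond=None)[0]; print(nm,"slope along tool x,y, z at tcp",g.round(4))
E
python3 f.py | tail -3
```

```text
frontmax toolx 40.69440200717355 sides [-54.10831431  54.70205353]
 ** On entry to DLASCL parameter number  4 had an illegal value
 ** On entry to DLASCL parameter number  4 had an illegal valueTraceback (most recent call last):
  File "f.py", line 18, in <module>
    g=np.linalg.lstsq(A,P[:,2],rcond=None)[0]; e=abs(A@g-P[:,2])<.0015; g=np.linalg.lstsq(A[e],P[e,2],rcond=None)[0]; print(nm,"slope along tool x,y, z at tcp",g.round(4))
      ~~~~~~~~~~~~~~~^^^^^^^^^^^^^^^^^^^^^
    x, resids, rank, s = _umath_linalg.lstsq(a, b, rcond,
                         ~~~~~~~~~~~~~~~~~~~^^^^^^^^^^^^^
                                             signature=signature)
                                             ^^^^^^^^^^^^^^^^^^^^
    raise LinAlgError("SVD did not converge in Linear Least Squares")
numpy.linalg.LinAlgError: SVD did not converge in Linear Least Squares
```

```bash
sed -i 's/^    P=W\[k\]; A=/    P=W[k]; P=P[~np.isnan(P[:,2])]; A=/; s/; f=cv2.fitLine//' f.py; python3 f.py | tail -3
```

```text
plate slope along tool x,y, z at tcp [-0.002  -0.0004  0.1407]
box slope along tool x,y, z at tcp [ 0.0011 -0.0002  0.1088]
cass slope along tool x,y, z at tcp [-0.0047 -0.0004  0.2534]
```

drive_tool --pt "0.3 0 0 0 0 0" --pt "0.5 0 0 0 0 0" --pt "0.6 0 0 0 0 0" --pt "0.6 0 0 0 0 0" --pt "0.45 0.02 0 0 0 0" --pt "0.33 0 0 0 0 0.17" --pt "0 0 0.5 0 0 0" --pt "0 0 0.6 0 0 0" --pt "0 0 0.5 0 0 0" --pt "0 0 0.2 0 0 0" --pt "0 0 0 0 0 0" --pt "0 0 0 0 0 0"

```text
time: 11.9
tool_pos: [0.5602, 0.2229, 0.188]
ee_rot: [3.139, 0.0, 1.922]
wrist_force: [-0.1, -0.6, -2.3]
width: 0.0137
finger_force: 30.0
```

```bash
cat > g.py <<'E'
from h import *
o=get_obs(); print(o["tool_pos"],o["ee_rot"],o["wrist_force"])
for n in("wrist","scene"):
    s=snapshot(n); cv2.imwrite(f"pics/g_{n}.png",s["image"] if n=="wrist" else cv2.resize(s["image"][170:310,350:520],None,fx=4,fy=4))
E
python3 g.py
```

```text
[0.56017707 0.22294798 0.18801399] [3.13933467e+00 6.99138324e-05 1.92192025e+00] [-0.06050652 -0.58625997 -2.28842135]
```

View pics/g_wrist.png

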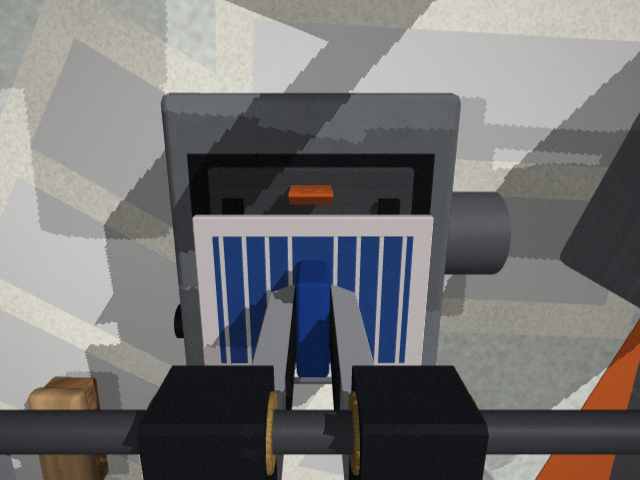

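Run:
```python
from h import *
s=snapshot("wrist"); im=s["image"]; W=cloud(s); hsv=cv2.cvtColor(im,cv2.COLOR_BGR2HSV)
H,S,V=[hsv[...,i].astype(int) for i in range(3)]
o=get_obs(); t=np.array(o["tool_pos"]); y=o["ee_rot"][2]; ax=np.array([np.cos(y),np.sin(y)]); ay=np.array([np.sin(y),-np.cos(y)])
R=np.zeros(V.shape,bool); R[175:213,270:350]=1
k=R&(H<22)&(S>130)&(V>70); P=W[k]; u=P[:,:2]-t[:2]
print(len(P),"hook x",np.percentile(u@ax,[1,25,50,75,99])*1000,"y",np.percentile(u@ay,[.5,99.5])*1000,"z",np.percentile(P[:,2],[1,50,99]))
R[:]=0;R[205:245,180:450]=1;k=R&(abs(W[...,2]-.183)<.006);P=W[k];u=P[:,:2]-t[:2]
print("cass front",np.percentile(u@ax,99.5)*1000,"sides",np.percentile(u@ay,[.3,99.7])*1000,"z",np.median(P[:,2]))
k=(abs(W[...,2]-.110)<.003);k[:90]=0;k[350:]=0;k[:,:150]=0;k[:,470:]=0;P=W[k];u=P[:,:2]-t[:2]
print("box far",np.percentile(u@ax,99.7)*1000,"sides",np.percentile(u@ay,[.2,99.8])*1000)
print(o["wrist_force"])
```

```text
827 hook x [nan nan nan nan nan] y [nan nan] z [nan nan nan]
cass front 40.721145156920734 sides [-53.87037983  54.80484866] z 0.18217668379500573
box far 96.0923869532833 sides [-88.34029445  87.14044016]
[ 0.44374739  0.12252139 -1.61421169]
```

drive_tool --pt "-0.01 -0.02 0.2 0 0 0" --pt "0 0 0.25 0 0 0" --pt "0 0 0.2 0 0 0" --pt "0 0 0.1 0 0 0" --pt "0 0 0 0 0 0" --pt "0 0 0 0 0 0"

```text
time: 12.8
tool_pos: [0.5592, 0.222, 0.1571]
ee_rot: [3.141, -0.0, 1.922]
wrist_force: [0.4, 0.2, -1.8]
width: 0.0135
finger_force: 30.0
```

drive_tool --pt "0 0 0.04 0 0 0" --pt "0 0 0.04 0 0 0" --pt "0 0 0 0 0 0" --pt "0 0 0 0 0 0"

```text
time: 13.3
tool_pos: [0.5591, 0.222, 0.1535]
ee_rot: [3.141, -0.0, 1.922]
wrist_force: [-0.3, -0.5, -2.0]
width: 0.0138
finger_force: 30.0
```

drive_tool --pt "0 0 0.04 0 0 0" --pt "0 0 0.04 0 0 0" --pt "0 0 0 0 0 0" --pt "0 0 0 0 0 0"

```text
time: 13.8
tool_pos: [0.5592, 0.222, 0.151]
ee_rot: [3.141, -0.0, 1.922]
wrist_force: [-0.7, 0.3, 2.5]
width: 0.0141
finger_force: 30.0
```

drive_tool --pt "0 0 0.03 0 0 0" --pt "0 0 0.03 0 0 0" --pt "0 0 0 0 0 0" --pt "0 0 0 0 0 0"

```text
time: 14.3
tool_pos: [0.5592, 0.222, 0.1486]
ee_rot: [3.141, 0.0, 1.922]
wrist_force: [-1.2, -0.5, 4.2]
width: 0.0139
finger_force: 30.0
```

drive_tool --pt "0 0 0.03 0 0 0" --pt "0 0 0.03 0 0 0" --pt "0 0 0 0 0 0" --pt "0 0 0 0 0 0"

```text
time: 14.8
tool_pos: [0.5593, 0.222, 0.1469]
ee_rot: [3.14, 0.0, 1.922]
wrist_force: [-2.6, 0.2, 7.7]
width: 0.0141
finger_force: 30.0
```

drive_tool --pt "0 0 0.03 0 0 0" --pt "0 0 0.03 0 0 0" --pt "0 0 0 0 0 0" --pt "0 0 0 0 0 0"

```text
time: 15.3
tool_pos: [0.5595, 0.2221, 0.1451]
ee_rot: [3.139, 0.0, 1.922]
wrist_force: [-2.7, -0.9, 8.3]
width: 0.0137
finger_force: 30.0
```

drive_tool --pt "0 0 0.03 0 0 0" --pt "0 0 0.03 0 0 0" --pt "0 0 0 0 0 0" --pt "0 0 0 0 0 0"

```text
time: 15.8
tool_pos: [0.5595, 0.2221, 0.1416]
ee_rot: [3.14, 0.0, 1.922]
wrist_force: [-1.1, 0.2, 6.0]
width: 0.0137
finger_force: 30.0
```

drive_tool --pt "0 0 0.03 0 0 0" --pt "0 0 0.03 0 0 0" --pt "0 0 0 0 0 0" --pt "0 0 0 0 0 0"

```text
time: 16.3
tool_pos: [0.5595, 0.2221, 0.1393]
ee_rot: [3.14, 0.0, 1.922]
wrist_force: [-0.2, -0.2, 6.4]
width: 0.0136
finger_force: 30.0
```

drive_tool --pt "0 0 0.03 0 0 0" --pt "0 0 0.03 0 0 0" --pt "0 0 0 0 0 0" --pt "0 0 0 0 0 0"

```text
time: 16.8
tool_pos: [0.5595, 0.2221, 0.1364]
ee_rot: [3.14, 0.0, 1.922]
wrist_force: [-0.1, 0.1, 4.8]
width: 0.0136
finger_force: 30.0
```

drive_tool --pt "0 0 0.025 0 0 0" --pt "0 0 0 0 0 0" --pt "0 0 0 0 0 0"

```text
time: 17.18
tool_pos: [0.5595, 0.2221, 0.1354]
ee_rot: [3.14, 0.0, 1.922]
wrist_force: [0.3, -0.2, 4.2]
width: 0.0138
finger_force: 30.0
```

drive_tool --pt "0 0 0.02 0 0 0" --pt "0 0 0 0 0 0" --pt "0 0 0 0 0 0"

```text
time: 17.55
tool_pos: [0.5595, 0.2221, 0.1347]
ee_rot: [3.14, 0.0, 1.922]
wrist_force: [0.8, -0.3, 5.6]
width: 0.0135
finger_force: 30.0
```

drive_tool --pt "0 0 0.015 0 0 0" --pt "0 0 0 0 0 0" --pt "0 0 0 0 0 0"

```text
time: 17.92
tool_pos: [0.5595, 0.2221, 0.1341]
ee_rot: [3.14, 0.0, 1.922]
wrist_force: [-0.2, 0.1, 6.8]
width: 0.0139
finger_force: 30.0
```

drive_tool --pt "0 0 0.015 0 0 0" --pt "0 0 0 0 0 0" --pt "0 0 0 0 0 0"

```text
time: 18.3
tool_pos: [0.5595, 0.2221, 0.134]
ee_rot: [3.14, 0.0, 1.922]
wrist_force: [-0.1, -0.3, 7.0]
width: 0.0137
finger_force: 30.0
```

drive_tool --pt "0 0 0.015 0 0 0" --pt "0 0 0 0 0 0" --pt "0 0 0 0 0 0"

```text
time: 18.68
tool_pos: [0.5595, 0.2221, 0.1339]
ee_rot: [3.139, 0.0, 1.922]
wrist_force: [-1.4, -0.0, 8.9]
width: 0.0139
finger_force: 30.0
```

drive_tool --pt "0 0 0.015 0 0 0" --pt "0 0 0 0 0 0" --pt "0 0 0 0 0 0"

```text
time: 19.05
tool_pos: [0.5596, 0.2221, 0.1339]
ee_rot: [3.139, 0.0, 1.922]
wrist_force: [-1.8, -0.6, 9.4]
width: 0.0138
finger_force: 30.0
```

drive_tool --pt "0 0 0.015 0 0 0" --pt "0 0 0 0 0 0" --pt "0 0 0 0 0 0"

```text
time: 19.42
tool_pos: [0.5596, 0.2221, 0.1339]
ee_rot: [3.139, 0.0, 1.922]
wrist_force: [-1.6, -0.2, 12.3]
width: 0.0137
finger_force: 30.0
```

drive_tool --pt "0 0 0.015 0 0 0" --pt "0 0 0 0 0 0" --pt "0 0 0 0 0 0"

```text
time: 19.8
tool_pos: [0.5596, 0.2221, 0.1339]
ee_rot: [3.138, 0.0, 1.922]
wrist_force: [-3.6, -1.2, 14.0]
width: 0.014
finger_force: 30.0
```

Rigid stop about 18 mm below first contact: these are the stop pads, at about 16 N. I'll back off, which also shows whether the hooks hold.

drive_tool --pt "0 0 -0.04 0 0 0" --pt "0 0 -0.04 0 0 0" --pt "0 0 -0.04 0 0 0" --pt "0 0 0 0 0 0" --pt "0 0 0 0 0 0"

```text
time: 20.42
tool_pos: [0.5595, 0.2221, 0.1358]
ee_rot: [3.14, 0.0, 1.922]
wrist_force: [-0.6, -0.1, 5.2]
width: 0.0135
finger_force: 30.0
```

drive_tool --pt "0 0 -0.03 0 0 0" --pt "0 0 -0.03 0 0 0" --pt "0 0 0 0 0 0" --pt "0 0 0 0 0 0"

```text
time: 20.92
tool_pos: [0.5595, 0.2221, 0.1365]
ee_rot: [3.141, -0.0, 1.922]
wrist_force: [5.2, 1.7, -3.9]
width: 0.0138
finger_force: 30.0
```

The hooks hold: the pull reverses. Now releasing and rising.

drive_tool --pt "0 0 0.015 0 0 0" --pt "0 0 0 0 0 0" --pt "0 0 0 0 0 0" --pt "0 0 0 0 0 0" --pt "0 0 0 0 0 0" --pt "0 0 0 0 0 0" --gripper 0

```text
time: 21.68
tool_pos: [0.559, 0.222, 0.1372]
ee_rot: [3.142, -0.0, 1.922]
wrist_force: [0.6, 0.3, 0.1]
width: 0.0705
finger_force: 0.0
```

drive_tool --pt "0 0 -0.05 0 0 0" --pt "0 0 -0.2 0 0 0" --pt "0 0 -0.5 0 0 0" --pt "0 0 -0.7 0 0 0" --pt "0 0 -0.7 0 0 0" --pt "-0.5 0 -0.5 0 0 0" --pt "-0.5 0 0 0 0 0" --pt "-0.5 0 0 0 0 0" --pt "0 0 0 0 0 0" --pt "0 0 0 0 0 0"

```text
time: 22.92
tool_pos: [0.5793, 0.1655, 0.2419]
ee_rot: [-3.14, -0.001, 1.921]
wrist_force: [-0.7, 0.2, -0.1]
width: 0.0941
finger_force: 0.0
```

```bash
cat > v.py <<'E'
from h import *
s=snapshot("wrist"); im=s["image"]; W=cloud(s); hsv=cv2.cvtColor(im,cv2.COLOR_BGR2HSV)
H,S,V=[hsv[...,i].astype(int) for i in range(3)]
cv2.imwrite("pics/v.png",im)
c=np.array([.5604,.2211]); near=np.hypot(W[...,0]-c[0],W[...,1]-c[1])<.09
k=near&(W[...,2]>.115)&(W[...,2]<.15)&((S<50)&(V>140)|(H>100)&(H<130)&(S>100)); P=W[k]
print("frame",len(P),np.percentile(P[:,2],[5,50,95]).round(4),cv2.minAreaRect(P[:,:2].astype(np.float32)*1000))
A=np.c_[P[:,:2]-c,np.ones(len(P))]; e=abs(P[:,2]-np.median(P[:,2]))<.004; print("plane",np.linalg.lstsq(A[e],P[e,2],rcond=None)[0].round(4))
k=near&(H>100)&(H<130)&(S>100)&(W[...,2]>.153); P=W[k]; print("rib",len(P),np.median(P,0),cv2.minAreaRect(P[:,:2].astype(np.float32)*1000))
k=near&(abs(W[...,2]-.109)<.002); print("boxz",np.median(W[k][:,2])); print(get_obs()["tool_pos"],get_obs()["wrist_force"])
E
python3 v.py
```

```text
frame 14561 [0.1296 0.1309 0.1323] ((560.5765380859375, 220.7363739013672), (109.3849868774414, 82.84455871582031), 20.042367935180664)
plane [-1.300e-03  1.000e-04  1.309e-01]
rib 2931 [0.56225595 0.21281333 0.16123923] ((571.0712280273438, 185.61758422851562), (101.90206909179688, 113.3518295288086), 72.54997253417969)
boxz 0.10893449064714772
[0.57927996 0.16588331 0.24223098] [-0.54228076 -0.0167398   0.66921765]
```

View pics/v.png

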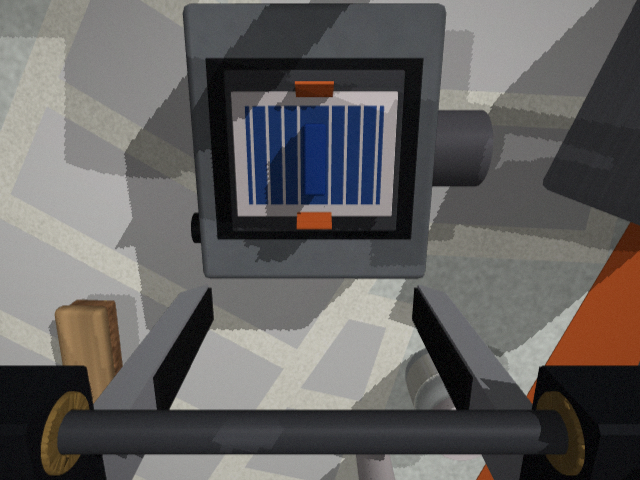

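Both orange heads, at (314,88) and (314,220), overlap the white frame. It is level (slope about 0.001), centred, and its top is at about 0.131 m, with the gripper clear.

```bash
python3 -c "
from bench import close_job; print(close_job())"
```

```text
the job is handed in; nothing more can be done
None
```

The fresh cassette is seated level and square under both snap hooks and released. My push peaked at about 16 N, no other object was touched, and I handed the job in at about 23 s; the hand-in call did not report a verdict.

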